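# Gauge the sloping probe tube of a block heater

### The arm

A 7-joint arm with a two-finger parallel gripper is mounted at the origin on the work surface; the furniture and walls round the work are solid. World frame = base frame: x ahead of the robot, y to its left, z up, the work surface at z = 0. Lengths are in m, angles in rad, forces in N, time in s.
With the tool pointing down it reaches from about 0.425 to 0.925 m from the base axis. Payload 6.8 kg.
Tool frame: the origin (TCP) lies between the finger pads; the fingertips stand 17 mm ahead of it and the grasp point (between the pads) lies 2 mm behind it; z points along the fingers, x is the direction in which the jaws open and shut, and the axes are right-handed (so a half turn about z gives the same grasp; the last joint's range is limited). The gripper opens to 85 mm and grips with 20 to 120 N. Pads are 22 mm wide; open, the fingers measure 114 mm over their backs; the gripper's body (76 mm by 85 mm) begins 54 mm behind the grasp point. The pads swing forward as they close: fully open they stand 13 mm farther back than shut.
Start: joints at [-1.272, 0.477, 0.022, 1.555, -0.011, 1.109, -0.083], TCP at [0.267, 0.62, 0.248] pointing down, gripper open.
Joint ranges: [-2.96, 2.96], [-0.34, 2.1], [-1.41, 1.46], [0.24, 2.44], [-1.37, 4.51], [0.17, 1.92], [-2.96, 2.96]. Speed limits (rad/s): [2.39, 2.39, 3.14, 3.14, 3.14, 3.14, 3.14].

### API

Orientations are given as a unit quaternion [w, x, y, z].
In Python, from station import readout, read_camera, get_calibration, bot, models gives the robot as it stands.
- The arm moves only by the tool carry_out, never from a script. Its argument "deltas" is a list of rows, each a list of 2 entries, a list of its own where there are three numbers: the shift along the tool's x, y, z in cm, then the turn about the tool's z in degrees. A call has 1 to 10 rows; each row is the pose to reach, as a shift and turn from the pose measured when the call began, along the tool's axes at that moment; what a row does not reach only later rows make up. A row lasts 1/8 s, in which the tool goes at most 62.5 mm and 10.7 degrees, less where a joint would pass 70% of its speed; a pose out of reach is approached as far as the arm can. A call with a gripper value outside its range is refused whole. "hand" is the opening, from 0 (shut) to 1 (fully open), set as the call begins (left out, the last holds). The fingers move at their own pace and stop on an object; "newtons" is the grip in N (left out, the last holds). Time passes only in rows, so rows that repeat a pose let the fingers close. It gives the time, the measured TCP pose, the force and the opening at its end, in the units of the state.
- readout.get_obs(): the state, without advancing time (a new reading comes with each control period).
- read_camera(name): name is "side" or "top" or "wrist"; returns the picture (384x512x3 uint8, red, green, blue); there is no depth.
- get_calibration(name): a dict with "fov_y" (degrees; the focal length in pixels is half the picture's height over the tangent of half this angle, whatever the lens; pixels are square), "cx", "cy" (the principal point, pixels), "world_from_camera" (4x4, takes a point from camera to world coordinates). Camera axes: x right, y down, z forward; pixel columns grow to the right and rows downward; lengths in m; the calibration is good to about 2 mm. The wrist camera is an equidistant fisheye: a pixel r from the principal point sees the ray r / f radians off the axis. A picture is of the moment at which its call begins: read the wrist's pose just before it. get_calibration takes no time and is no camera call; for the wrist camera it gives the pose at the moment of the call.
- bot.hand_in(): hands the job in, once; it reports no verdict.
Trained networks look in the newest picture that a camera, given by its name, has taken for a name from the list of things; names that differ only in an ending like _2 or _b are one class to them, and where a whole thing is asked for, a point or a joint stands for the part that bears it (a point fixed in the world has none). Each returns a list of dicts, best first, with "score" (0 to 1); they miss things now and then, are a little off and sometimes report something else, mostly with a low value. They report only what shows in the picture. A call takes as long as a camera call. They do not tell look-alikes from the thing itself.
- models.spot_in(query, camera): "centre" ([row, column] in pixels, amid what is visible of it).
The state is a dict: "t": time; "q": joint angles; "joint_vel": joint speeds; "joint_torque": joint torques, N m; "eef_pos": TCP position; "tool_rot": TCP orientation; "contact_force": force on the tool from outside, world axes, zero at the start; "torque": the same for the moment, N m; "gripper_width": opening from 0.0 (shut) to 1.0 (fully open).
Only numpy, scipy, OpenCV 4.12 (cv2) and the standard library are available. Lean on these libraries where they do the work, as an engineer would, in place of code of your own. Each camera call takes 0.05 s, during which the arm holds its last target. There are 200 camera calls.

### The job

Check that the block heater's sloping probe tube is clear to its full depth: draw the loose square dust cap off the tube and set it down gently on the bare worktop clear of the heater, then take the gauge rod from its cradle, slide it tip first down the tube, without forcing it, until the collar stops against the mouth. Draw the rod right out again and present it for reading: hold it still and level, about 25 cm above the worktop and clear of everything. Finish still holding the rod like that, do not put it down, and leave the glassware and the rubber stopper where they stand.

Things in the scene. Friction and masses are not known exactly. Their poses are not given: they have to be found in the camera images.
- guide_tube: Fixed round steel tube on the heater, 24 mm outside, 15 mm bore, 112 mm long. Origin: middle of its open upper end (mouth), 90 mm above the worktop. z runs along the bore OUT of the mouth, 25 degrees above the level; y is level. The heater's housing is at the lower end; the rod goes in along -z, and the bore is clear for 100 mm.
- heater: White block heater, fixed, housing 110 x 104 mm and 86 mm high (99 mm with the metal block on top). Origin: on the worktop straight below the mouth of its tube; x points from there level to the housing, whose front lies 101 mm and back 211 mm from the origin.
- cap_center (a point): Middle of the square part (34 x 34 x 26 mm deep, 3 mm walls) of the loose grey dust cap over the tube's mouth; a 14 mm knob, 10 mm long, on its closed end. z from open end to knob (on the tube: along it, outward); x, y square to its flat sides, y level at the start. Slides off the tube along +z after 23 mm; held by its 25 g weight only. Can be pinched over the two upright flat sides.
- cap: The same loose dust cap; origin on its axis at the inside of its closed end (10 mm from cap_center along z).
- rod_grip (a point): Middle of the gauge rod's handle, on the rod's axis. Loose rod, 80 g, 220 mm long: grey square handle 14 x 14 x 120 mm, then a round steel collar 25 mm across, 8 mm thick, then a steel shaft 9 mm thick with tapered tip. x runs along the rod from handle to tip. It lies level in its cradle, axis 72 mm above the worktop, and lifts straight up.
- rod: The same gauge rod: origin and axes as rod_grip.
- rod_collar (a point): Stop face of the rod's collar (the tip side), on the rod's axis, 68 mm from rod_grip along x. It meets the origin of guide_tube when the collar stops.
- rod_tip (a point): Tip of the gauge rod, 92 mm from rod_collar and 160 mm from rod_grip along x.
- cradle: Fixed cradle of the rod: base plate 190 x 56 x 10 mm with two open-topped forks, 44 mm wide and 10 mm thick, whose tops reach 9 to 12 mm above the rod's axis. Origin on the worktop below rod_grip, x towards the rod's tip; the forks stand at x = -50 mm and x = +105 mm, so the handle's middle is free on both sides.
- bench_rail (a point): A point inside the fixed grey rail that runs level along world x over the right side of the bench, 26 mm wide, from 416 to 464 mm above the worktop, all along the work; the arm must go over or round it. Nothing to handle.
- stopper_center (a point): Bystander: black tapered rubber stopper standing on the worktop, 34 mm across, 22 mm high; point half-way up. Leave it alone.
- cylinder_center (a point): Bystander: stoppered glass measuring cylinder, foot 40 mm, 191 mm high; point 90 mm up. Leave it alone.
- small_flask_center (a point): Bystander: stoppered glass volumetric flask with a long thin neck, bulb 58 mm across, 188 mm high; point half-way up. Leave it alone.
There are look-alikes about, which are no part of the job. What is shaped like the cap but pink is not meant.

How it is judged:
By the outcome, as a careful person would: the job done as asked, in the order asked, and still so for the second after the job is handed in, while the arm keeps its last pose, push and grip.
It also fails if it takes over 72 s, if anything falls off the work surface, if the arm or the gripper's body presses on something with over 40 N, if the wrist force passes 120 N, or if a joint passes its speed limit or range.

## Working session

There is one attempt and no reset: what is moved stays moved. The work goes in short steps, Python scripts to look and compute and a tool call to move; the robot and the scene stay as the last step left them, time stands still between calls to the robot, and variables do not carry over. Pictures are saved under pics/ and viewed, about 8 in all and at most 12, crops included, and the job is handed in when it is done.

Besides the shell and the picture viewer there is one more tool, called after "Call:" as name(argument=value, ...) on one line, values as JSON. carry_out: Moves the arm, as the interface text tells. Its arguments: {"type":"object","properties":{"deltas":{"type":"array"},"hand":{"type":"number"},"newtons":{"type":"number"}},"required":["deltas"]}

```bash
ls; mkdir -p pics
cat > h.py <<'E'
import numpy as np, cv2
from scipy.spatial.transform import Rotation as R
from station import readout, read_camera, get_calibration, bot, models
def cal(n):
    c=get_calibration(n); f=192/np.tan(np.radians(c["fov_y"]/2)); return f,c["cx"],c["cy"],np.array(c["world_from_camera"])
def ray(n,rc,c=None):
    f,cx,cy,T=c or cal(n); u,v=rc[1]-cx,rc[0]-cy
    if n=="wrist":
        r=np.hypot(u,v)+1e-9; th=r/f; d=np.array([u/r*np.sin(th),v/r*np.sin(th),np.cos(th)])
    else: d=np.array([u/f,v/f,1.]); d/=np.linalg.norm(d)
    return T[:3,3],T[:3,:3]@d
def proj(n,p,c=None):
    f,cx,cy,T=c or cal(n); q=T[:3,:3].T@(np.array(p)-T[:3,3])
    if n=="wrist":
        r=np.hypot(q[0],q[1])+1e-9; th=np.arctan2(r,q[2]); return np.array([cy+f*th*q[1]/r, cx+f*th*q[0]/r])
    return np.array([cy+f*q[1]/q[2],cx+f*q[0]/q[2]])
def atz(n,rc,z,c=None):
    o,d=ray(n,rc,c); return o+d*(z-o[2])/d[2]
def tri(obs):
    A=np.zeros((3,3));b=np.zeros(3)
    for o,d in obs:
        M=np.eye(3)-np.outer(d,d);A+=M;b+=M@o
    p=np.linalg.solve(A,b); return p,[round(float(np.linalg.norm((np.eye(3)-np.outer(d,d))@(p-o))),4) for o,d in obs]
def rot():
    q=readout.get_obs()["tool_rot"]; return R.from_quat([q[1],q[2],q[3],q[0]]).as_matrix()
def save(n,img): cv2.imwrite("pics/"+n+".png",cv2.cvtColor(img,cv2.COLOR_RGB2BGR))
E
python3 - <<'E'
from h import *
np.set_printoptions(precision=3,suppress=True)
o=readout.get_obs(); print(o["t"],o["eef_pos"],o["tool_rot"]); print(rot())
names="guide_tube heater cap_center rod_grip rod_collar rod_tip cradle stopper_center cylinder_center small_flask_center bench_rail".split()
for n in ("side","top","wrist"):
    im=read_camera(n); save(n+"0",im); print(n,cal(n))
    for k in names:
        print(k,[(np.round(r["centre"]).tolist(),round(r["score"],2)) for r in models.spot_in(k,n)[:3]])
ims=[cv2.imread("pics/%s0.png"%n) for n in("side","top")]
cv2.imwrite("pics/st.png",cv2.resize(np.vstack(ims),None,fx=.78,fy=.78))
E
```

```text
pics
0.0 [0.267 0.619 0.247] [ 0.001  0.835  0.55  -0.001]
[[ 0.396  0.918 -0.001]
 [ 0.918 -0.396 -0.002]
 [-0.002  0.    -1.   ]]
side (np.float64(416.3030092023065), 254.75685472108438, 189.06077030233263, array([[ 0.982, -0.11 ,  0.153,  0.41 ],
       [-0.188, -0.519,  0.834, -0.952],
       [-0.012, -0.848, -0.531,  0.742],
       [ 0.   ,  0.   ,  0.   ,  1.   ]]))
guide_tube [([235.0, 207.0], 0.5), ([237.0, 226.0], 0.33), ([234.0, 288.0], 0.16)]
heater [([230.0, 185.0], 0.69)]
cap_center [([238.0, 225.0], 0.83), ([275.0, 177.0], 0.57)]
rod_grip [([236.0, 284.0], 0.55)]
rod_collar []
rod_tip [([237.0, 290.0], 0.82), ([236.0, 206.0], 0.55)]
cradle [([251.0, 286.0], 0.57)]
stopper_center [([302.0, 268.0], 0.44)]
cylinder_center [([301.0, 189.0], 0.61), ([236.0, 291.0], 0.25)]
small_flask_center [([219.0, 323.0], 0.68)]Traceback (most recent call last):
  File "<stdin>", line 8, in <module>
ValueError: it knows: cap, cap_center, cradle, cylinder_center, guide_tube, heater, rod, rod_collar, rod_grip, rod_tip, small_flask_center, stopper_center
```

```bash
python3 - <<'E'
from h import *
np.set_printoptions(precision=3,suppress=True)
names="guide_tube heater cap_center rod_grip rod_collar rod_tip cradle stopper_center cylinder_center small_flask_center".split()
for n in ("top","wrist"):
    im=read_camera(n); save(n+"0",im); print(n,cal(n))
    for k in names:
        print(k,[(np.round(r["centre"]).tolist(),round(r["score"],2)) for r in models.spot_in(k,n)[:3]])
E
python3 - <<'E'
import cv2,numpy as np
a,b=[cv2.imread("pics/%s0.png"%n) for n in("side","top")]
a=cv2.resize(a[150:350,120:390],None,fx=2,fy=2)
cv2.imwrite("pics/sidec.png",cv2.resize(a,None,fx=1.4,fy=1.4))
E
```

```text
top (np.float64(347.73626720805385), 258.08345714981795, 190.6963222621376, array([[ 0.003, -0.994,  0.112,  0.437],
       [-1.   , -0.005, -0.02 , -0.154],
       [ 0.02 , -0.112, -0.993,  1.208],
       [ 0.   ,  0.   ,  0.   ,  1.   ]]))
guide_tube [([227.0, 234.0], 0.45)]
heater [([245.0, 212.0], 0.83)]
cap_center [([257.0, 253.0], 0.63)]
rod_grip []
rod_collar [([166.0, 252.0], 0.69)]
rod_tip [([170.0, 242.0], 0.57)]
cradle [([172.0, 245.0], 0.8)]
stopper_center []
cylinder_center [([248.0, 303.0], 0.57)]
small_flask_center [([129.0, 222.0], 0.77), ([217.0, 240.0], 0.29)]
wrist (np.float64(297.3186396354542), 255.39809119475714, 193.65180687131047, array([[ 0.394,  0.881,  0.26 ,  0.201],
       [ 0.919, -0.378, -0.112,  0.647],
       [-0.   ,  0.283, -0.959,  0.374],
       [ 0.   ,  0.   ,  0.   ,  1.   ]]))
guide_tube []
heater [([330.0, 5.0], 0.93)]
cap_center []
rod_grip []
rod_collar []
rod_tip []
cradle []
stopper_center []
cylinder_center []
small_flask_center []
```

View pics/sidec.png

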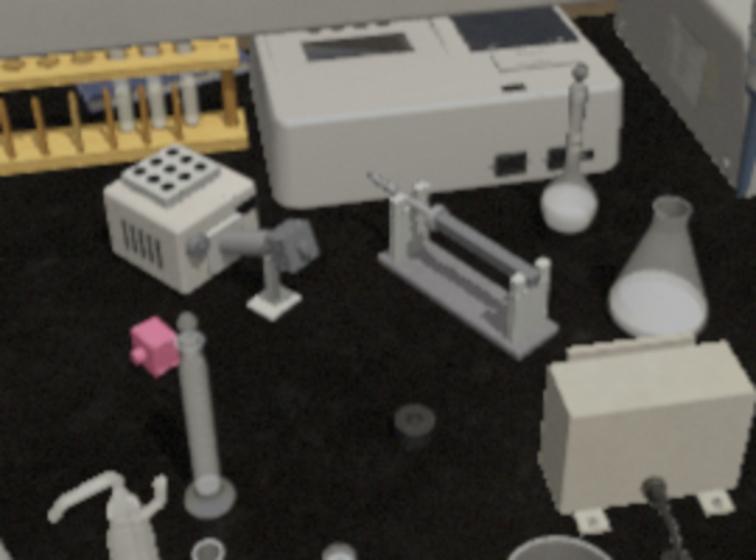

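View pics/top0.png

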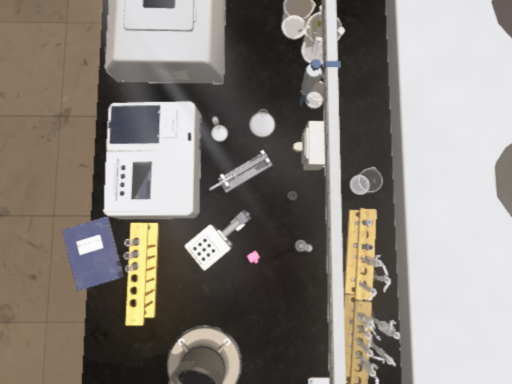

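The side view shows the heater with grey cap at about (238,225), the pink look-alike at (275,177), and the cradle and rod to the right of the heater. The top view shows the cap at about (218,240), the rod from (187,212) to (155,268), the pink cap at (257,253), and the rail at column 335.

Run:
```python
from h import *
np.set_printoptions(precision=3,suppress=True)
t=cal("top");s=cal("side")
print("cap",tri([ray("top",(218,240),t),ray("side",(237,225),s)]),atz("top",(218,240),.086,t))
print("block",atz("top",(247,209),.099,t))
print("tip",atz("top",(187,212),.072,t),"end",atz("top",(155,269),.072,t), "cradle",atz("top",(172,245),.05,t))
for n,rc,z in(("stop",(195,292),.02),("cyl foot",(246,303),.1),("flask",(132,220),.03),("erl",(124,262),.05),("pink",(257,253),.02)): print(n,atz("top",rc,z,t))
im=cv2.imread("pics/top0.png")[140:280,175:315]
cv2.imwrite("pics/topc.png",cv2.resize(im,(588,588),interpolation=cv2.INTER_CUBIC))
```

```text
cap (array([ 0.48 , -0.118,  0.078]), [0.0044, 0.0044]) [ 0.476 -0.118  0.086]
block [ 0.384 -0.022  0.099]
tip [ 0.577 -0.025  0.072] end [ 0.686 -0.212  0.072] cradle [ 0.631 -0.132  0.05 ]
stop [ 0.557 -0.294  0.02 ]
cyl foot [ 0.388 -0.318  0.1  ]
flask [ 0.775 -0.044  0.03 ]
erl [ 0.798 -0.189  0.05 ]
pink [ 0.347 -0.161  0.02 ]
```

View pics/topc.png

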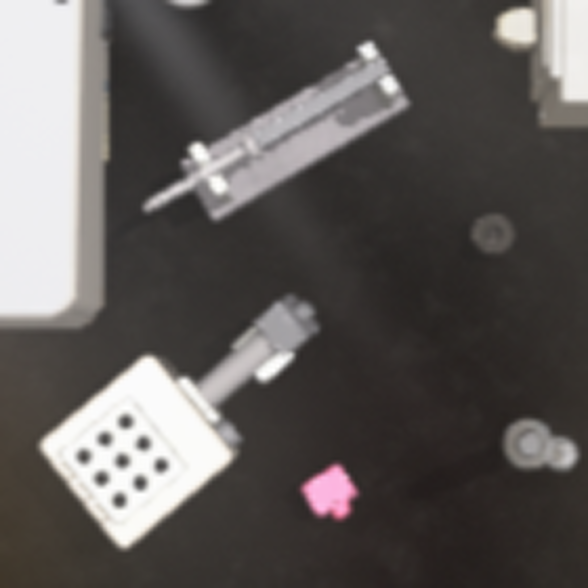

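Call:
carry_out(deltas=[[[-5, 6, -2], 5], [[-10, 12, -3], 10], [[-14, 18, -4], 15], [[-18, 24, -4], 20], [[-22, 29.4, -4], 26], [[-27, 32, -4], 26], [[-33, 34, -4], 26], [[-39, 37, -4], 26], [[-45, 40, -4], 26], [[-51, 43.5, -4], 26]], hand=0.8, newtons=20)

```text
t: 2.9
eef_pos: [0.4586, 0.0409, 0.2887]
tool_rot: [-0.0, 0.938, 0.348, 0.001]
contact_force: [0.8, 0.3, 0.3]
gripper_width: 0.799
```

Call:
carry_out(deltas=[[[-4, 5, 0], 0], [[-7.7, 10.5, 0], 0], [[-7.7, 10.5, 0], 0], [[-7.7, 10.5, 0], 0]])

```text
t: 3.4
eef_pos: [0.4687, -0.0888, 0.2886]
tool_rot: [-0.0, 0.938, 0.347, 0.001]
contact_force: [-0.3, -0.1, 0.6]
gripper_width: 0.8
```

Run:
```python
from h import *
np.set_printoptions(precision=3,suppress=True)
o=readout.get_obs(); print(o["t"],o["eef_pos"],o["tool_rot"],o["contact_force"])
c=cal("wrist"); im=read_camera("wrist"); save("w1",im); print(c)
for k in "guide_tube cap_center cap rod_grip rod_collar rod_tip heater".split():
    print(k,[(np.round(r["centre"]).tolist(),round(r["score"],2)) for r in models.spot_in(k,"wrist")[:3]])
cv2.imwrite("pics/w1b.png",cv2.resize(cv2.imread("pics/w1.png"),(800,600),interpolation=cv2.INTER_CUBIC))
```

```text
3.4 [ 0.469 -0.089  0.289] [-0.     0.938  0.347  0.001] [-0.342 -0.135  0.583]
(np.float64(297.3186396354542), 255.39809119475714, 193.65180687131047, array([[ 0.758,  0.625,  0.186,  0.422],
       [ 0.652, -0.727, -0.213, -0.035],
       [ 0.002,  0.283, -0.959,  0.414],
       [ 0.   ,  0.   ,  0.   ,  1.   ]]))
guide_tube [([158.0, 242.0], 0.63)]
cap_center [([203.0, 240.0], 0.78), ([150.0, 155.0], 0.69)]
cap [([203.0, 240.0], 0.9), ([144.0, 155.0], 0.87)]
rod_grip [([240.0, 338.0], 0.78)]
rod_collar [([288.0, 325.0], 0.7)]
rod_tip [([286.0, 329.0], 0.56)]
heater [([81.0, 241.0], 0.81)]
```

View pics/w1b.png

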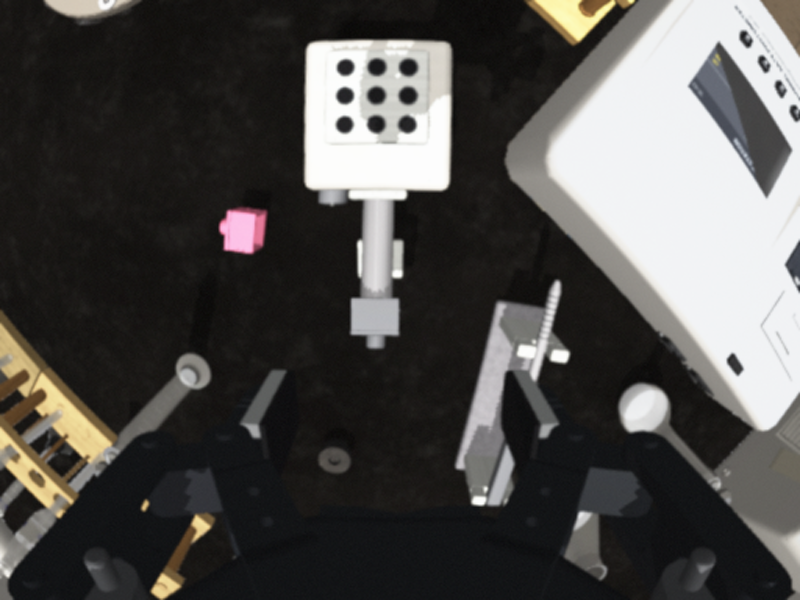

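Run:
```python
from h import *
np.set_printoptions(precision=4,suppress=True)
c=cal("wrist"); k=384/600
A=lambda x,y,z: atz("wrist",(y*k,x*k),z,c)
hb=[A(305,43,.084),A(450,43,.084),A(306,187,.084),A(449,187,.084)]
print("housing corners top",*hb)
fr=(hb[2]+hb[3])/2; ce=sum(hb)/4
bl=A(377,96,.099)
ca=A(375,316,.1014) # top face centre: center + 17 perp
oe=A(375,298,.0957); ce2=A(375,335,.1067)  # open/closed top edges
kn=A(376,341,.0955)
print("fr",fr,"ce",ce,"block",bl,"capTop",ca,oe,ce2,"knob",kn)
d=(kn-bl)[:2]; print("yaw block-knob",np.degrees(np.arctan2(d[1],d[0])))
e=hb[2]-hb[0]+hb[3]-hb[1]; print("edge yaw",np.degrees(np.arctan2(e[1],e[0])),np.linalg.norm(e)/2, np.linalg.norm(hb[3]-hb[2]))
yw=np.radians(-49.5)
R_=rot(); print("tooly yaw",np.degrees(np.arctan2(R_[1,1],R_[0,1])))
# rod
tip=A(557,281,.072); col=A(541,368,.072)
print("tip",tip)
d1=A(520,440,.072)
```

```text
housing corners top [ 0.3096 -0.0066  0.084 ] [0.3883 0.0591 0.084 ] [ 0.3793 -0.0865  0.084 ] [ 0.4566 -0.0207  0.084 ]
fr [ 0.418  -0.0536  0.084 ] ce [ 0.3835 -0.0137  0.084 ] block [ 0.378  -0.0061  0.099 ] capTop [ 0.4758 -0.1229  0.1014] [ 0.4682 -0.1141  0.0957] [ 0.484  -0.1322  0.1067] knob [ 0.4898 -0.1389  0.0955]
yaw block-knob -49.88099956924836
edge yaw -49.16334644092456 0.10551990192372576 0.10156872405939706
tooly yaw -49.21046395638155
tip [ 0.5705 -0.0159  0.072 ]
```

The wrist view shows the grey cap in line with the tube at (202,240), the pink one to the left, and the rod and cradle to the right. I'm going down over the cap.

Call:
carry_out(deltas=[[[-1.7, 3.5, 3], 0], [[-1.7, 3.5, 7], 0], [[-1.7, 3.5, 11], 0], [[-1.7, 3.5, 15], 0], [[-1.7, 3.5, 18], 0], [[-1.7, 3.5, 20.4], 0], [[-1.7, 3.5, 20.4], 0], [[-1.7, 3.5, 20.4], 0]])

```text
t: 4.8
eef_pos: [0.4796, -0.1256, 0.0853]
tool_rot: [-0.0, 0.937, 0.349, 0.001]
contact_force: [0.3, 0.4, -0.3]
gripper_width: 0.8
```

Run:
```python
from h import *
np.set_printoptions(precision=4,suppress=True)
o=readout.get_obs(); print(o["eef_pos"],o["contact_force"])
c=cal("wrist"); im=read_camera("wrist"); save("w2",im)
for k in "cap_center guide_tube".split():
    print(k,[(np.round(r["centre"]).tolist(),round(r["score"],2)) for r in models.spot_in(k,"wrist")[:3]])
print("tcp px",proj("wrist",o["eef_pos"],c),proj("wrist",[.479,-.1266,.086],c), proj("wrist",[.485,-.1335,.09],c))
```

```text
[ 0.4796 -0.1256  0.0853] [ 0.2562  0.3571 -0.3037]
cap_center [([272.0, 255.0], 0.9), ([138.0, 88.0], 0.84), ([265.0, 409.0], 0.21)]
guide_tube [([163.0, 254.0], 0.59)]
tcp px [261.9332 256.6182] [263.3154 254.3886] [283.6439 254.4521]
```

View pics/w2.png

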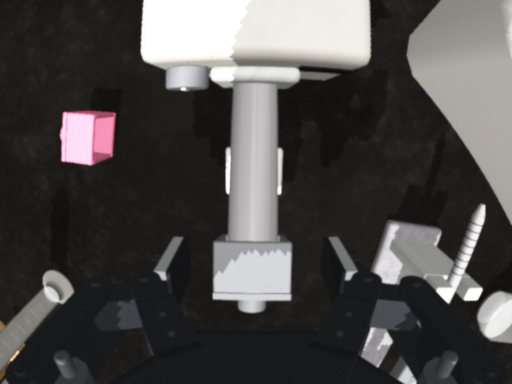

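The pads straddle the cap, which sits about 1.5 mm to the left of centre. I'll shift and close.

Call:
carry_out(deltas=[[[-0.15, 0, 0], 0], [[-0.15, 0, 0], 0], [[-0.15, 0, 0], 0], [[-0.15, 0, 0], 0], [[-0.15, 0, 0], 0], [[-0.15, 0, 0], 0]], hand=0.2, newtons=20)

```text
t: 5.7
eef_pos: [0.4789, -0.1267, 0.086]
tool_rot: [0.0, 0.937, 0.348, 0.002]
contact_force: [-0.6, 0.7, 5.5]
gripper_width: 0.396
```

Call:
carry_out(deltas=[[[0, 0.45, -0.21], 0], [[0, 1.0, -0.47], 0], [[0, 1.8, -0.84], 0], [[0, 2.7, -1.26], 0], [[0, 3.6, -1.68], 0], [[0, 4.5, -2.1], 0], [[0, 5, -5], 0], [[0, 5, -7], 0]])

```text
t: 6.7
eef_pos: [0.5119, -0.1656, 0.1572]
tool_rot: [0.001, 0.937, 0.348, 0.002]
contact_force: [0.7, 0.8, -0.2]
gripper_width: 0.393
```

Run:
```python
from h import *
np.set_printoptions(precision=4,suppress=True)
c=cal("wrist"); im=read_camera("wrist"); save("w3",im)
for k in "cap_center guide_tube rod_tip rod_collar".split():
    print(k,[(np.round(r["centre"]).tolist(),round(r["score"],2)) for r in models.spot_in(k,"wrist")[:3]])
```

```text
cap_center [([271.0, 256.0], 0.63), ([76.0, 124.0], 0.62)]
guide_tube [([93.0, 255.0], 0.56)]
rod_tip [([220.0, 409.0], 0.65)]
rod_collar [([231.0, 406.0], 0.82)]
```

View pics/w3.png

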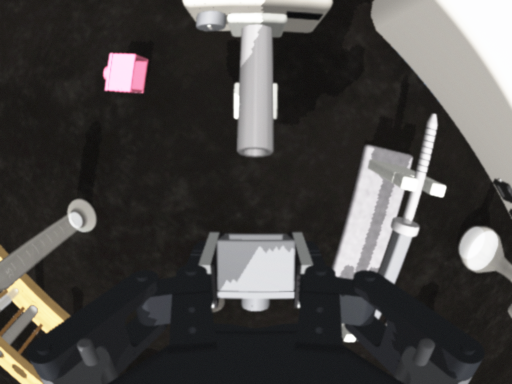

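The cap is off and held. The mouth shows at (151,255). I'm moving to bare worktop between heater and stopper.

Call:
carry_out(deltas=[[[-2.5, 0.7, 0], 0], [[-4.9, 1.3, 1], 0], [[-4.9, 1.3, 4], 0], [[-4.9, 1.3, 7], 0], [[-4.9, 1.3, 9.5], 0], [[-4.9, 1.3, 11.5], 0], [[-4.9, 1.3, 12.6], 0], [[-4.9, 1.3, 13], 0], [[-4.9, 1.3, 13.1], 0]])

```text
t: 8.07
eef_pos: [0.4828, -0.2063, 0.0244]
tool_rot: [-0.0, 0.937, 0.349, 0.002]
contact_force: [0.6, -0.0, 0.4]
gripper_width: 0.393
```

Call:
carry_out(deltas=[[[0, 0, 0.1], 0], [[0, 0, 0.2], 0], [[0, 0, 0.25], 0], [[0, 0, 0.25], 0]])

```text
t: 8.57
eef_pos: [0.4829, -0.2063, 0.022]
tool_rot: [0.0, 0.937, 0.349, 0.002]
contact_force: [0.1, 0.2, 0.3]
gripper_width: 0.393
```

Call:
carry_out(deltas=[[[0, 0, 0.07], 0], [[0, 0, 0.14], 0], [[0, 0, 0.2], 0], [[0, 0, 0.2], 0]])

```text
t: 9.07
eef_pos: [0.4831, -0.2064, 0.0211]
tool_rot: [-0.0, 0.937, 0.348, 0.002]
contact_force: [-3.5, 1.6, 16.0]
gripper_width: 0.395
```

Call:
carry_out(deltas=[[[0, 0, -0.07], 0], [[0, 0, -0.07], 0], [[0, 0, -0.07], 0]], hand=0.43)

```text
t: 9.45
eef_pos: [0.483, -0.2063, 0.0217]
tool_rot: [-0.0, 0.937, 0.348, 0.002]
contact_force: [-0.7, -0.1, -0.7]
gripper_width: 0.43
```

Call:
carry_out(deltas=[[[0, 0, 0], 0], [[0, 0, 0], 0], [[0, 0, -1], 0], [[0, 0, -4], 0], [[0, 0, -8], 0], [[0, 0, -13], 0], [[0, 0, -18], 0], [[0, 0, -23], 0]], hand=0.75)

```text
t: 10.45
eef_pos: [0.4818, -0.2068, 0.2539]
tool_rot: [-0.0, 0.937, 0.348, 0.002]
contact_force: [0.9, 0.2, 0.1]
gripper_width: 0.75
```

Call:
carry_out(deltas=[[[5, 2.2, -1], 3], [[10, 4.4, -1.5], 6], [[16.1, 7, -1.5], 9], [[16.1, 7, -1.5], 9], [[16.1, 7, -1.5], 9]])

```text
t: 11.08
eef_pos: [0.6489, -0.1551, 0.2696]
tool_rot: [-0.0, 0.962, 0.274, 0.002]
contact_force: [-0.6, -0.3, -0.3]
gripper_width: 0.751
```

Run:
```python
from h import *
np.set_printoptions(precision=4,suppress=True)
o=readout.get_obs(); print(o["eef_pos"],np.degrees(np.arctan2(rot()[1,1],rot()[0,1])))
c=cal("wrist"); im=read_camera("wrist"); save("w4",im); np.savez("w4c.npz",T=c[3])
for k in "cap_center guide_tube rod_tip rod_collar rod_grip".split():
    print(k,[(np.round(r["centre"]).tolist(),round(r["score"],2)) for r in models.spot_in(k,"wrist")[:3]])
cv2.imwrite("pics/w4b.png",cv2.resize(cv2.imread("pics/w4.png"),(800,600),interpolation=cv2.INTER_CUBIC))
```

```text
[ 0.6489 -0.1551  0.2696] -58.245144178363894
cap_center [([65.0, 72.0], 0.66), ([151.0, 135.0], 0.6)]
guide_tube [([54.0, 136.0], 0.92)]
rod_tip [([134.0, 262.0], 0.96)]
rod_collar [([144.0, 260.0], 0.74), ([213.0, 148.0], 0.32)]
rod_grip [([137.0, 259.0], 0.86)]
```

View pics/w4b.png

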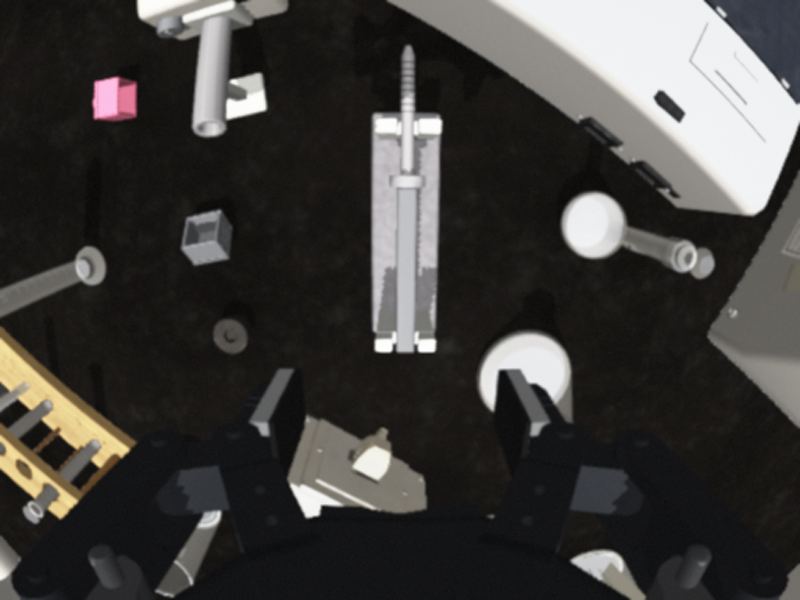

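The cap lies on bare worktop at about (237,207 in the enlargement), and the stopper is undisturbed. The rod runs from its tip at (46,408) through the collar at (181,407) to its end at (352,404). The mouth is at (128,209).

Run:
```python
from h import *
np.set_printoptions(precision=4,suppress=True)
c=cal("wrist"); k=384/600
A=lambda x,y,z: atz("wrist",(y*k,x*k),z,c)
t,co,e=A(408,46,.072),A(407,181,.080),A(404,350,.079)
print(t,co,e,np.linalg.norm((t-e)[:2]),np.linalg.norm((t-co)[:2]))
d=(t-e)[:2];d/=np.linalg.norm(d);print("yaw tail",np.degrees(np.arctan2(-d[1],-d[0])))
print("grip",t[:2]-.16*d,co[:2]-.064*d,e[:2]+.06*d)
print("mouth",A(209,128,.09),"base of tube",A(216,30,.05))
print("cap",A(207,240,.02))
g=np.append((t[:2]-.16*d+e[:2]+.06*d)/2,.072); print(g, rot().T@(g-np.array(readout.get_obs()["eef_pos"])))
```

```text
[ 0.5705 -0.0167  0.072 ] [ 0.6203 -0.0988  0.08  ] [ 0.683  -0.2033  0.079 ] 0.21780302794577402 0.09593765570993036
yaw tail -58.90815844825754
grip [ 0.6531 -0.1538] [ 0.6534 -0.1536] [ 0.652  -0.1519]
mouth [ 0.4837 -0.1341  0.09  ] base of tube [ 0.4292 -0.0689  0.05  ]
cap [ 0.4997 -0.228   0.02  ]
[ 0.6526 -0.1528  0.072 ] [ 0.0039 -0.0003  0.1983]
```

Call:
carry_out(deltas=[[[0.39, 0, 4], 0.6], [[0.39, 0, 9], 0.6], [[0.39, 0, 14], 0.6], [[0.39, 0, 17.5], 0.6], [[0.39, 0, 19.5], 0.6], [[0.39, 0, 19.9], 0.6], [[0.39, 0, 19.9], 0.6]])

```text
t: 12.25
eef_pos: [0.6535, -0.1534, 0.0725]
tool_rot: [-0.0, 0.963, 0.268, 0.003]
contact_force: [0.0, -0.0, -1.0]
gripper_width: 0.748
```

Call:
carry_out(deltas=[[[0, 0, 0], 0], [[0, 0, 0], 0], [[0, 0, 0], 0], [[0, 0, 0], 0], [[0, 0, 0], 0], [[0, 0, 0], 0], [[0, 0, 0], 0]], hand=0.05, newtons=20)

```text
t: 13.12
eef_pos: [0.654, -0.1534, 0.0732]
tool_rot: [-0.0, 0.963, 0.268, 0.004]
contact_force: [-1.2, 0.3, 5.8]
gripper_width: 0.159
```

Call:
carry_out(deltas=[[[0, 0, -1], 0], [[0, 0, -3], 0], [[0, 0, -7], 0], [[0, 0, -12], 0], [[0, 0, -14], 0], [[0, 0, -14], 0]])

```text
t: 13.88
eef_pos: [0.6537, -0.1539, 0.215]
tool_rot: [0.0, 0.963, 0.268, 0.005]
contact_force: [-0.4, 0.5, -1.9]
gripper_width: 0.162
```

Run:
```python
from h import *
np.set_printoptions(precision=4,suppress=True)
s=cal("side");t=cal("top")
P=lambda x,y:(150+y/2.8,120+x/2.8)
b=atz("side",P(578,510),0,s); print("bottom",b)
for z in(.06,.08,.1,.12): print(z,proj("side",[b[0],b[1],z],s),"vs",P(567,405), "rear-top", atz("side",P(547,362),z,s), "frontR", atz("side",P(750,390),z,s))
for z in(.06,.08,.1,.12): print(z,"top view corner",atz("top",(140+125/4.2,175+540/4.2),z,t),"plug", atz("top",(140+28/4.2,175+497/4.2),z,t))
im=read_camera("side"); save("s5",im); im2=read_camera("wrist"); save("w5",im2)
a=cv2.resize(im[120:340,180:400],(600,600),interpolation=cv2.INTER_CUBIC); save("s5b",a)
print(readout.get_obs()["eef_pos"],readout.get_obs()["t"])
```

```text
bottom [ 0.6666 -0.3909 -0.    ]
0.06 [313.0204 328.7047] vs (294.6428571428571, 322.5) rear-top [ 0.6697 -0.291   0.06  ] frontR [ 0.8174 -0.3528  0.06  ]
0.08 [306.3309 329.5009] vs (294.6428571428571, 322.5) rear-top [ 0.6621 -0.3103  0.08  ] frontR [ 0.8055 -0.3704  0.08  ]
0.1 [299.474  330.3171] vs (294.6428571428571, 322.5) rear-top [ 0.6545 -0.3297  0.1   ] frontR [ 0.7935 -0.388   0.1   ]
0.12 [292.4432 331.1539] vs (294.6428571428571, 322.5) rear-top [ 0.6469 -0.3491  0.12  ] frontR [ 0.7816 -0.4055  0.12  ]
0.06 top view corner [ 0.6386 -0.3289  0.06  ] plug [ 0.7174 -0.2951  0.06  ]
0.08 top view corner [ 0.635  -0.3258  0.08  ] plug [ 0.7125 -0.2927  0.08  ]
0.1 top view corner [ 0.6315 -0.3228  0.1   ] plug [ 0.7076 -0.2902  0.1   ]
0.12 top view corner [ 0.628  -0.3197  0.12  ] plug [ 0.7027 -0.2878  0.12  ]
[ 0.6522 -0.1531  0.2119] 13.975
```

View pics/s5b.png

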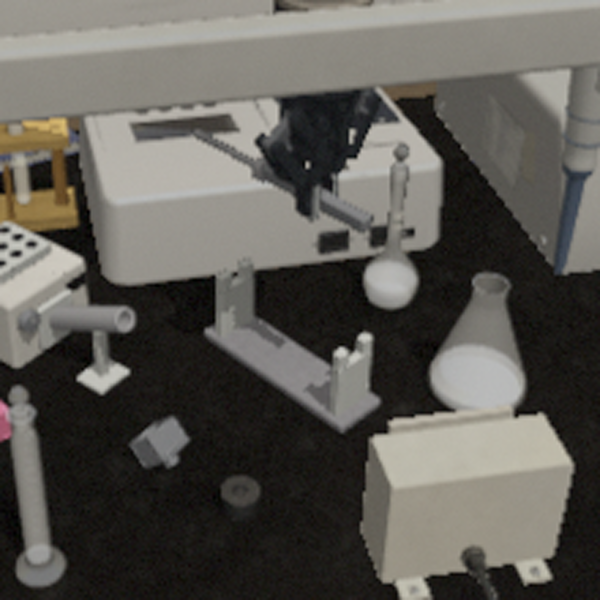

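The side view shows the rod held level in the jaws, the cap on the worktop and a beige box about 10 cm high behind the insertion line. I'll approach at a smaller yaw, around -36°, to stay clear of the box and rail.

Call:
carry_out(deltas=[[[-2.5, 2, 0], -8], [[-5, 4, 0], -16], [[-6.75, 5.5, 0], -23], [[-6.75, 5.5, 2], -23], [[-6.75, 5.5, 5], -23], [[-6.75, 5.5, 5], -23], [[-6.75, 5.5, 5], -23]])

```text
t: 14.85
eef_pos: [0.6233, -0.2339, 0.1609]
tool_rot: [-0.0, 0.891, 0.455, 0.003]
contact_force: [0.3, -0.3, 0.1]
gripper_width: 0.162
```

Run:
```python
from h import *
np.set_printoptions(precision=4,suppress=True)
o=readout.get_obs(); print(o["eef_pos"],np.degrees(np.arctan2(rot()[1,1],rot()[0,1])),o["q"]); print(rot())
c=cal("wrist"); w=read_camera("wrist"); save("w6",w)
print("rod_tip",[(np.round(r["centre"]).tolist(),round(r["score"],2)) for r in models.spot_in("rod_tip","wrist")])
t=read_camera("top"); save("t6",t)
a=cv2.resize(t[110:310,170:370],(384,384),interpolation=cv2.INTER_CUBIC)
save("c6",np.hstack([w[:, :400],a]))
for dz in(0,):
  p=np.array(o["eef_pos"]); y=rot()[:,1]; 
  for s in(.16,.064,): print(s,proj("wrist",p-[0,0,.001]-s*y,c))
print("mouth",proj("wrist",[.484,-.134,.09],c))
```

```text
[ 0.6233 -0.2339  0.1609] -35.90756102183298 [-0.0531  0.5838  0.4604  1.6828 -0.3123  0.9452  1.4694]
[[ 0.5865  0.81    0.0041]
 [ 0.81   -0.5865  0.0031]
 [ 0.0049  0.0015 -1.    ]]
rod_tip [([167.0, 257.0], 0.78)]
0.16 [-72.9253 257.4867]
0.064 [125.798  257.2711]
mouth [-31.9968 255.1207]
```

View pics/c6.png

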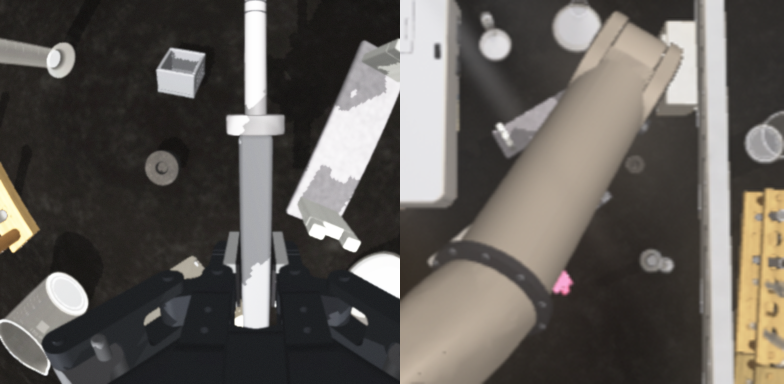

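The top view shows the wrist clear of the rail, and the wrist view shows the rod straight in the jaws. I'll descend to mouth height and check with the side camera.

Call:
carry_out(deltas=[[[-0.37, 0, 2], 0], [[-0.37, 0, 4], 0], [[-0.37, 0, 6], 0], [[-0.37, 0, 7.2], 0], [[-0.37, 0, 7.2], 0], [[-0.37, 0, 7.2], 0]])

```text
t: 15.75
eef_pos: [0.6225, -0.238, 0.0909]
tool_rot: [0.001, 0.891, 0.455, 0.004]
contact_force: [-0.0, -0.3, -0.5]
gripper_width: 0.158
```

Run:
```python
from h import *
np.set_printoptions(precision=4,suppress=True)
o=readout.get_obs(); p=np.array(o["eef_pos"]); print(p,o["contact_force"]); y=rot()[:,1]
s=read_camera("side"); save("s7",s); c=cal("side")
a=s[170:290,180:330]; save("s7b",cv2.resize(a,(750,600),interpolation=cv2.INTER_CUBIC))
f=lambda q:((proj("side",q,c)-[170,180])*5)[::-1]
print("tip exp",f(p-[0,0,.001]-.16*y),"collar",f(p-[0,0,.001]-.068*y),"mouth",f([.484,-.134,.09]),"tube -100",f(np.array([.484,-.134,.09])-.1*np.array([.585,-.692,.4226])))
```

```text
[ 0.6225 -0.238   0.0909] [-0.0401 -0.2882 -0.5073]
tip exp [246.984  347.2853] collar [416.2938 396.3622] mouth [226.3489 335.5656] tube -100 [104.6758 332.0023]
```

View pics/s7b.png

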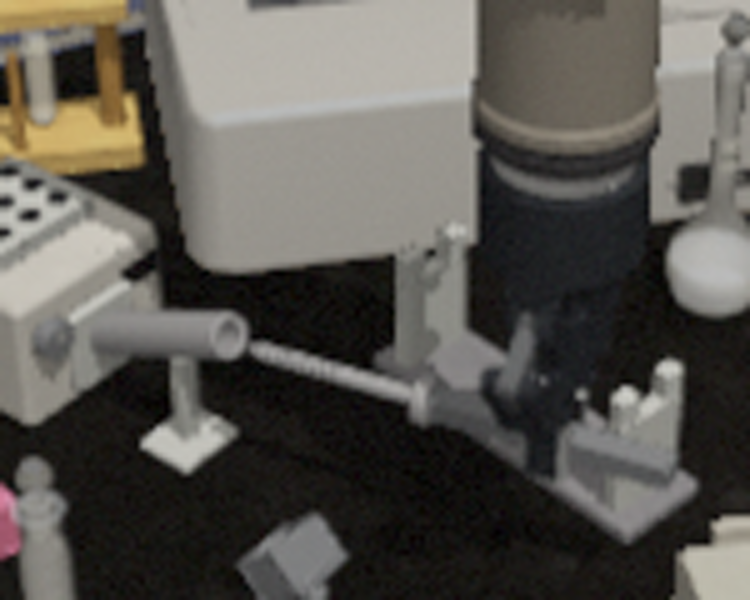

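The side view shows the tip at (248,346), just short of the mouth at (232,335), in line with my estimate to 1–2 mm. Now I'll enter level, gently.

Call:
carry_out(deltas=[[[0.1, -0.4, 0.15], 0], [[0.2, -0.8, 0.15], 0], [[0.3, -1.2, 0.15], 0], [[0.4, -1.6, 0.15], 0], [[0.5, -2.0, 0.15], 0], [[0.57, -2.3, 0.15], 0], [[0.57, -2.3, 0.15], 0]])

```text
t: 16.68
eef_pos: [0.6071, -0.2197, 0.0895]
tool_rot: [0.001, 0.891, 0.455, 0.004]
contact_force: [0.2, -0.1, -0.9]
gripper_width: 0.159
```

Call:
carry_out(deltas=[[[0, 0, -0.5], 0], [[0, 0, -1.0], 0], [[0, -0.05, -1.5], 0], [[0, -0.1, -2.0], 0], [[0, -0.15, -2.5], 0], [[0, -0.15, -2.5], 0]])

```text
t: 17.42
eef_pos: [0.6059, -0.219, 0.1151]
tool_rot: [0.001, 0.891, 0.455, 0.004]
contact_force: [1.4, -0.0, -1.4]
gripper_width: 0.16
```

```bash
cat >> h.py <<'E'
def hyp():
    "print collar/tail/tip pixel in side for tilts; and collar detections"
    o=readout.get_obs(); p=np.array(o["eef_pos"])-[0,0,.001]; y=rot()[:,1]; c=cal("side")
    s=read_camera("side"); save("s_%05.2f"%o["t"],s)
    for k in("rod_collar","rod_grip","rod_tip"): print(k,[(np.round(r["centre"],1).tolist(),round(r["score"],2)) for r in models.spot_in(k,"side")])
    for th in (0,5,10,15,20,25,30):
        a=np.radians(th); d=-np.cos(a)*y*[1,1,0]-np.array([0,0,np.sin(a)])
        print(th,*[np.round(proj("side",p+l*d,c),1) for l in(.064,.11,.16,-.06)])
    print("t",o["t"],"pos",o["eef_pos"],"F",np.round(o["contact_force"],1))
    return s
E
python3 - <<'E'
from h import *
s=hyp()
g=cv2.cvtColor(s,cv2.COLOR_RGB2GRAY)
print(g[222:262:1,232:278:2])
E
```

```text
rod_collar [([241.1, 263.6], 0.63), ([218.5, 324.6], 0.58)]
rod_grip [([242.0, 263.0], 0.72), ([257.7, 295.8], 0.52)]
rod_tip [([243.7, 268.4], 0.85)]
0 [237.7 256.4] [232.8 239.3] [227.7 221.3] [251.7 305.5]
5 [239.5 256.5] [235.9 239.5] [232.2 221.8] [249.9 305.6]
10 [241.4 256.8] [239.1 240.1] [236.7 222.7] [248.  305.4]
15 [243.3 257.3] [242.3 241. ] [241.3 224.1] [246.2 305.1]
20 [245.2 257.9] [245.5 242.1] [245.8 225.8] [244.3 304.5]
25 [247.1 258.7] [248.7 243.5] [250.3 227.9] [242.4 303.8]
30 [248.9 259.7] [251.8 245.2] [254.7 230.3] [240.5 302.9]
t 17.425 pos [ 0.605949   -0.21901863  0.11508802] F [ 1.4 -0.  -1.4]
[[147 142 138 133 129 111  96  80  73  26  20  20  20  23 112 110 142 186
  170 150  52  88  85]
 [125 110  96  81  71   8  22  26  23  23  24  18  16  21 106 104 139 195
  175 139  65  97 105]
 [ 65   9  14  14  12  12  14  25  23  29  21  19  22  20 108 104 154 177
  141 139  84 105 105]
 [ 17  13  14  18  18  15  18  23  17  23  19  17  23  20 109 107 153 143
  142 141  87 104 100]
 [ 14  14  18  14  15  13  18  16  14  14  21  17  22  21 103 109 132 141
  143 
[... 2712 characters left out ...]
 15  52  75 130 134]
 [ 21  24  24  10  15   3  19  18  10   5  15  20  16   7  11  19  15  21
   19  13  52 104 132]
 [ 21  21  22  22  20  16  17  16   8  18  17   8  11  20  16  12  11  18
   20  16  31  76 116]
 [ 16  12  11  23  23  16  18  15  14  12  11  21  11  16  18   8  12  20
   17  14  24  47  88]
 [ 24  17  19  19  23  12  13  17  18  13  10  17  15  10  16  10  13  17
   17  17  23  27  58]
 [ 25  22  21  17  13  14  18  19   7  12  15  16   9  13  15  17  15  12
   15  15  28  26  25]
 [ 24  25  24  19  19   8  18  12  15  20  15  17  12   9   9  24  16  14
   15  20  20  20  21]
 [ 25  26  26  29  23  11   8  13  15  16  18  12  18  19  13  10  16  15
   12  17  17  25  17]]
```

```bash
cat >> h.py <<'E'
M=np.array([.4855,-.1345,.09]); YT=-49.8
def rows(seq,M=M):
    o=readout.get_obs(); p=np.array(o["eef_pos"]); R0=rot(); y0=np.degrees(np.arctan2(R0[1,1],R0[0,1])); print("yaw",round(y0,1),"pos",np.round(p,4))
    u=np.array([np.cos(np.radians(YT)),np.sin(np.radians(YT)),0]); a=np.cos(np.radians(25))*u+[0,0,np.sin(np.radians(25))]
    for d,th,yw in seq:
        t,w=np.radians(th),np.radians(yw); v=np.array([np.cos(w),np.sin(w),0])
        g=M-d*a+.16*(np.cos(t)*v+[0,0,np.sin(t)])+[0,0,.001]
        print((d,th,yw),"[[%.2f, %.2f, %.2f], %.1f]"%(*(100*R0.T@(g-p)),-(yw-y0)))
E
python3 - <<'E'
from h import *
rows([(.012,7,-36),(.012,11,-37),(.013,15,-40),(.015,19,-43),(.016,22,-46),(.018,25,-49),(.018,27,-49.8)])
E
```

```text
yaw -35.9 pos [ 0.6057 -0.2188  0.1144]
(0.012, 7, -36) [[0.01, 0.15, 0.90], 0.1]
(0.012, 11, -37) [[-0.26, -0.03, -0.21], 1.1]
(0.013, 15, -40) [[-1.03, -0.40, -1.26], 4.1]
(0.015, 19, -43) [[-1.75, -0.97, -2.25], 7.1]
(0.016, 22, -46) [[-2.45, -1.46, -3.00], 10.1]
(0.018, 25, -49) [[-3.09, -2.12, -3.69], 13.1]
(0.018, 27, -49.8) [[-3.23, -2.40, -4.19], 13.9]
```

Call:
carry_out(deltas=[[[-0.1, -0.05, -0.5], 1], [[-0.3, -0.1, -1.0], 2], [[-0.7, -0.25, -1.4], 3], [[-1.1, -0.45, -1.8], 4.5], [[-1.4, -0.7, -2.2], 6], [[-1.75, -0.97, -2.7], 7], [[-1.75, -0.97, -2.7], 7]])

```text
t: 18.5
eef_pos: [0.5873, -0.2273, 0.1418]
tool_rot: [0.001, 0.917, 0.399, 0.004]
contact_force: [1.2, -0.3, -2.2]
gripper_width: 0.157
```

Run:
```python
from h import *
s=hyp(); g=cv2.cvtColor(s,cv2.COLOR_RGB2GRAY).astype(int)
for c in range(226,262,3):
    col=g[205:262,c]; print(c,[ (i+205,int(v)) for i,v in enumerate(col) if v>60][:1],[ (i+205,int(v)) for i,v in enumerate(col) if v>60 ][-1:], "max",205+int(col.argmax()))
rows([(.016,21,-46),(.018,24,-49),(.020,27,-49.8),(.03,25,-49.8)])
```

```text
rod_collar [([236.6, 260.0], 0.77)]
rod_grip [([240.2, 258.8], 0.96)]
rod_tip [([239.9, 262.2], 0.82)]
0 [230.1 250.8] [224.  234.6] [217.6 217.9] [247.9 297.9]
5 [232.  250.9] [227.2 234.9] [222.3 218.4] [246.  297.9]
10 [233.9 251.2] [230.5 235.5] [227.  219.3] [244.1 297.7]
15 [235.9 251.7] [233.9 236.3] [231.7 220.6] [242.1 297.4]
20 [237.9 252.3] [237.2 237.5] [236.4 222.2] [240.1 296.8]
25 [239.9 253.1] [240.5 238.8] [241.2 224.2] [238.1 296.1]
30 [241.9 254. ] [243.8 240.4] [245.8 226.5] [236.  295.2]
t 18.5 pos [ 0.58732991 -0.22734065  0.14181727] F [ 1.2 -0.3 -2.2]
226 [(205, 152)] [(257, 139)] max 256
229 [(205, 154)] [(237, 84)] max 205
232 [(205, 152)] [(237, 92)] max 205
235 [(205, 152)] [(237, 106)] max 206
238 [(205, 152)] [(238, 74)] max 205
241 [(205, 149)] [(238, 87)] max 207
244 [(205, 152)] [(238, 88)] max 205
247 [(205, 152)] [(239, 71)] max 213
250 [(205, 152)] [(242, 62)] max 206
253 [(205, 152)] [(242, 80)] max 205
256 [(205, 151)] [(243, 74)] max 207
259 [(205, 151)] [(245, 72)] max 220
yaw -42.9 pos [ 0.5873 -0.2269  0.1411]
(0.016, 21, -46) [[-0.80, -0.28, -0.05], 3.1]
(0.018, 24, -49) [[-1.51, -0.83, -0.75], 6.1]
(0.02, 27, -49.8) [[-1.65, -1.39, -1.43], 6.9]
(0.03, 25, -49.8) [[-1.57, -2.05, -0.50], 6.9]
```

Call:
carry_out(deltas=[[[-0.3, -0.1, -0.4], 1.2], [[-0.7, -0.25, -0.7], 2.8], [[-1.1, -0.5, -1.0], 4.4], [[-1.5, -0.83, -1.3], 6.1], [[-1.6, -1.1, -1.5], 6.9], [[-1.65, -1.3, -1.65], 6.9], [[-1.65, -1.3, -1.65], 6.9]])

```text
t: 19.58
eef_pos: [0.5664, -0.2299, 0.1575]
tool_rot: [-0.0, 0.939, 0.344, 0.004]
contact_force: [0.7, -1.4, -1.4]
gripper_width: 0.155
```

Run:
```python
from h import *
s=hyp(); g=cv2.cvtColor(s,cv2.COLOR_RGB2GRAY).astype(int)
for c in range(232,259,3):
    col=g[205:262,c]; print(c,[ (i+205) for i,v in enumerate(col) if v>60 ][-1:])
save("s10b",cv2.resize(s[190:270,180:310],(780,480),interpolation=cv2.INTER_CUBIC))
rows([(.02,25,-49.8),(.03,25,-49.8),(.04,25,-49.8),(.09,25,-49.8)])
```

```text
rod_collar [([234.7, 253.6], 0.68)]
rod_grip []
rod_tip [([236.2, 272.2], 0.57)]
0 [224.8 243.9] [217.7 229.3] [210.3 214.1] [246.1 287.6]
5 [226.8 244.1] [221.  229.6] [215.  214.6] [244.1 287.5]
10 [228.8 244.4] [224.4 230.1] [219.8 215.5] [242.2 287.4]
15 [230.8 244.8] [227.8 230.9] [224.7 216.7] [240.1 287. ]
20 [232.9 245.4] [231.2 232. ] [229.5 218.3] [238.  286.5]
25 [235.  246.2] [234.7 233.3] [234.4 220.1] [235.9 285.8]
30 [237.1 247.1] [238.1 234.8] [239.2 222.3] [233.7 284.9]
t 19.575 pos [ 0.56644648 -0.22989316  0.1575411 ] F [ 0.7 -1.4 -1.4]
232 [237]
235 [237]
238 [237]
241 [237]
244 [240]
247 [241]
250 [239]
253 [238]
256 [243]
yaw -49.8 pos [ 0.5665 -0.23    0.1573]
(0.02, 25, -49.8) [[-0.03, 0.17, 0.71], 0.0]
(0.03, 25, -49.8) [[-0.03, -0.74, 1.13], 0.0]
(0.04, 25, -49.8) [[-0.03, -1.65, 1.56], 0.0]
(0.09, 25, -49.8) [[-0.04, -6.18, 3.66], 0.0]
```

View pics/s10b.png

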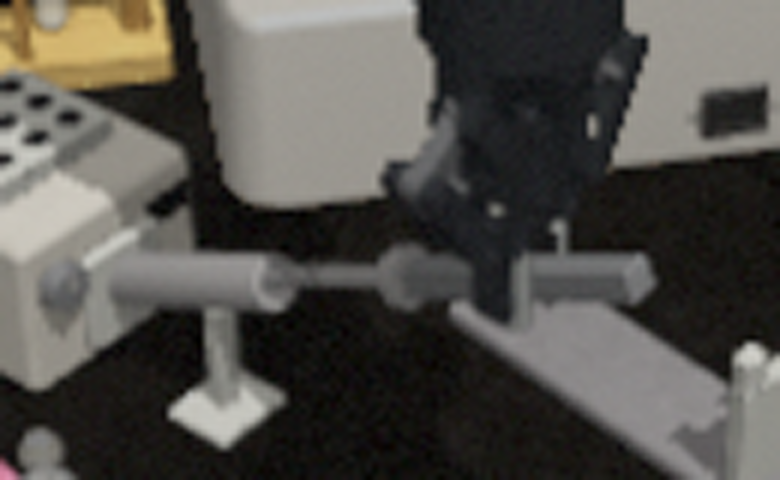

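The rod is in the mouth and parallel with the tube in this view. I'll slide it down the bore.

Call:
carry_out(deltas=[[[0, 0, 0.3], 0], [[0, -0.4, 0.7], 0], [[0, -0.8, 1.0], 0], [[0, -1.2, 1.25], 0], [[0, -1.65, 1.5], 0], [[0, -1.65, 1.5], 0]])

```text
t: 20.52
eef_pos: [0.5556, -0.2168, 0.1421]
tool_rot: [-0.0, 0.939, 0.344, 0.004]
contact_force: [-0.1, -0.5, -0.1]
gripper_width: 0.162
```

Call:
carry_out(deltas=[[[0, -0.5, 0.23], 0], [[0, -1.0, 0.46], 0], [[0, -1.5, 0.7], 0], [[0, -2.0, 0.93], 0], [[0, -2.5, 1.17], 0], [[0, -3.0, 1.4], 0], [[0, -3.4, 1.58], 0], [[0, -3.4, 1.58], 0]])

```text
t: 21.52
eef_pos: [0.5335, -0.1905, 0.1261]
tool_rot: [-0.001, 0.939, 0.344, 0.003]
contact_force: [0.7, 0.8, -0.5]
gripper_width: 0.155
```

Run:
```python
from h import *
print(readout.get_obs()["contact_force"])
rows([(.085,25,-49.8),(.092,25,-49.8)])
```

```text
[ 0.69720458  0.77999271 -0.48493867]
yaw -49.7 pos [ 0.5335 -0.1905  0.1261]
(0.085, 25, -49.8) [[-0.05, -0.58, 0.34], 0.1]
(0.092, 25, -49.8) [[-0.05, -1.21, 0.63], 0.1]
```

Now the last ~13 mm, slowly, until the force rises.

Call:
carry_out(deltas=[[[0, -0.2, 0.1], 0], [[0, -0.4, 0.2], 0], [[0, -0.6, 0.3], 0], [[0, -0.8, 0.4], 0], [[0, -1.0, 0.5], 0], [[0, -1.0, 0.5], 0]])

```text
t: 22.28
eef_pos: [0.5269, -0.1827, 0.1209]
tool_rot: [-0.001, 0.939, 0.344, 0.003]
contact_force: [0.4, 0.7, -0.4]
gripper_width: 0.162
```

Call:
carry_out(deltas=[[[0, -0.1, 0.05], 0], [[0, -0.2, 0.1], 0], [[0, -0.3, 0.14], 0], [[0, -0.3, 0.14], 0]])

```text
t: 22.78
eef_pos: [0.5248, -0.1803, 0.1195]
tool_rot: [-0.001, 0.939, 0.344, 0.003]
contact_force: [0.5, -0.3, -0.3]
gripper_width: 0.162
```

Call:
carry_out(deltas=[[[0, -0.1, 0.05], 0], [[0, -0.2, 0.1], 0], [[0, -0.3, 0.14], 0], [[0, -0.3, 0.14], 0]])

```text
t: 23.28
eef_pos: [0.5243, -0.1797, 0.1191]
tool_rot: [0.001, 0.939, 0.344, 0.004]
contact_force: [2.6, -5.0, 2.7]
gripper_width: 0.16
```

Call:
carry_out(deltas=[[[0, -0.3, 0.14], 0], [[0, -0.35, 0.16], 0], [[0, -0.35, 0.16], 0], [[0, -0.35, 0.16], 0]])

```text
t: 23.78
eef_pos: [0.5243, -0.1796, 0.119]
tool_rot: [0.004, 0.939, 0.343, 0.006]
contact_force: [3.8, -6.8, 4.7]
gripper_width: 0.16
```

Run:
```python
from h import *
s=hyp(); rows([(.092,25,-49.8),(.02,25,-49.8)])
g=cv2.cvtColor(s,cv2.COLOR_RGB2GRAY); print(g[226:250:2,214:240])
```

```text
rod_collar [([235.0, 247.1], 0.83)]
rod_grip [([239.0, 246.6], 0.58)]
rod_tip [([237.4, 250.8], 0.67)]
0 [227.4 224.1] [220.6 210.7] [213.5 196.8] [247.6 263.8]
5 [229.2 224.3] [223.7 211.1] [217.9 197.4] [245.8 263.7]
10 [231.1 224.7] [226.9 211.7] [222.5 198.4] [243.9 263.5]
15 [233.1 225.1] [230.1 212.5] [227.  199.6] [242.  263.1]
20 [235.  225.7] [233.4 213.6] [231.7 201.2] [240.  262.5]
25 [237.  226.5] [236.6 214.8] [236.3 203. ] [238.  261.8]
30 [238.9 227.3] [239.9 216.3] [240.9 205. ] [236. 261.]
t 23.775 pos [ 0.5242766  -0.17959841  0.11902575] F [ 3.8 -6.8  4.7]
yaw -49.8 pos [ 0.5243 -0.1796  0.119 ]
(0.092, 25, -49.8) [[-0.05, 0.22, -0.07], -0.0]
(0.02, 25, -49.8) [[-0.02, 6.77, -3.04], -0.0]
[[ 16  12  11  16  16  11  17  20  19  13  32  42  45  32  34  32  36  32
   34  33  30  29  19  26  26  21]
 [  6  16  17  14  18  15  27  25  22  26  23  16  25  32  22  27  30  29
   34  34  32  29  31  35  32  28]
 [ 14  18  20  20  23  16  11   9  20  14  21  27  19  24  22  23  24  32
   29  32  29  33  30  32  42  36]
 [ 82  80  78  74  80  76  77  75  76  74  79  70  61  5
[... 225 characters left out ...]
80  80  79
   80  80  74  63  48  34  27  29]
 [102  97  95  97  97  97  97  98 100  98  97  91  87  78  71  69  71  71
   67  70  68  69  67  39  25  28]
 [ 81  82  84  84  84  86  84  89  87  87  90  95  94  90  75  69  69  70
   71  71  71  70  70  43  36  35]
 [111 129 125 111  97  55  25  22  21  30  41  56  66  74  77  74  54  20
   12  10  19  13  16  19  32  29]
 [ 98 112 108 101  98  56  20  17   6  14  12   1  14  18  13  16  15  12
   10  16   7  15   5  17  14  31]
 [102 115 110 101  99  66  26   1   5  13  14  18  13  16   8  20  14  12
   12  11   9  12  17  14  15  20]
 [ 78 104 114 104  98  70  31  16  15  15   5  15   9  12  13  11  17  11
   14  13   8  17   9  20  17  13]]
```

The collar is stopped against the mouth: steady 9 N, no further advance, and no gap between tube and collar. I'll withdraw most of the way.

Call:
carry_out(deltas=[[[0, 0.5, -0.23], 0], [[0, 1.2, -0.56], 0], [[0, 2.0, -0.93], 0], [[0, 2.9, -1.35], 0], [[0, 3.8, -1.77], 0], [[0, 4.7, -2.2], 0], [[0, 5.5, -2.56], 0], [[0, 6.2, -2.9], 0], [[0, 6.7, -3.12], 0], [[0, 6.7, -3.12], 0]])

```text
t: 25.22
eef_pos: [0.5674, -0.2313, 0.1512]
tool_rot: [0.004, 0.939, 0.343, 0.007]
contact_force: [-0.6, 0.3, -0.8]
gripper_width: 0.156
```

Run:
```python
from h import *
print(readout.get_obs()["contact_force"])
MM=M+[-.001,.0015,0]
rows([(.018,25,-49.8),(.017,20,-48),(.016,15,-45),(.015,10,-42),(.014,5,-39),(.013,0,-37),(.013,-2,-37)],MM)
```

```text
[-0.61043795  0.34415921 -0.78829179]
yaw -49.9 pos [ 0.5674 -0.2313  0.1512]
(0.018, 25, -49.8) [[0.01, 0.01, 0.02], -0.1]
(0.017, 20, -48) [[0.47, 0.61, 1.28], -1.9]
(0.016, 15, -45) [[1.28, 1.06, 2.59], -4.9]
(0.015, 10, -42) [[2.11, 1.34, 3.92], -7.9]
(0.014, 5, -39) [[2.94, 1.46, 5.27], -10.9]
(0.013, 0, -37) [[3.49, 1.48, 6.63], -12.9]
(0.013, -2, -37) [[3.48, 1.47, 7.19], -12.9]
```

Call:
carry_out(deltas=[[[0.2, 0.3, 0.6], -0.9], [[0.47, 0.6, 1.25], -1.9], [[0.9, 0.85, 1.9], -3.4], [[1.28, 1.05, 2.55], -4.9], [[1.7, 1.2, 3.2], -6.4], [[2.1, 1.35, 3.9], -7.9], [[2.1, 1.35, 3.9], -7.9]])

```text
t: 26.1
eef_pos: [0.5926, -0.2278, 0.1118]
tool_rot: [0.004, 0.913, 0.407, 0.006]
contact_force: [-1.7, -0.1, -0.1]
gripper_width: 0.159
```

```bash
cat >> h.py <<'E'
def edges(s,lo,hi,r0=205,r1=262):
    g=cv2.cvtColor(s,cv2.COLOR_RGB2GRAY).astype(int)
    print([(c,[i+r0 for i,v in enumerate(g[r0:r1,c]) if v>60][-1:]) for c in range(lo,hi,3)])
E
python3 - <<'E'
from h import *
s=hyp(); edges(s,229,262)
MM=M+[-.001,.0015,0]
rows([(.015,10,-42),(.014,5,-39),(.013,0,-37),(.013,-2,-37)],MM)
E
```

```text
rod_collar [([245.5, 265.0], 0.74)]
rod_grip [([246.3, 259.9], 0.87)]
rod_tip [([248.3, 263.4], 0.85)]
0 [240.2 252.9] [234.1 236.8] [227.8 220. ] [257.7 299.9]
5 [242.  253.1] [237.3 237.1] [232.4 220.5] [255.9 299.9]
10 [243.9 253.4] [240.5 237.7] [236.9 221.4] [254.  299.7]
15 [245.8 253.8] [243.7 238.5] [241.5 222.7] [252.1 299.4]
20 [247.8 254.4] [247.  239.6] [246.1 224.3] [250.2 298.8]
25 [249.7 255.2] [250.2 241. ] [250.7 226.3] [248.2 298.1]
30 [251.6 256.2] [253.4 242.5] [255.2 228.6] [246.2 297.2]
t 26.1 pos [ 0.59264873 -0.22779297  0.11182461] F [-1.7 -0.1 -0.1]
[(229, [239]), (232, [240]), (235, [241]), (238, [242]), (241, [242]), (244, [243]), (247, [244]), (250, [247]), (253, [248]), (256, [247]), (259, [248])]
yaw -42.0 pos [ 0.5929 -0.2283  0.1128]
(0.015, 10, -42) [[0.02, -0.02, 0.04], 0.0]
(0.014, 5, -39) [[0.83, 0.21, 1.39], -3.0]
(0.013, 0, -37) [[1.37, 0.30, 2.75], -5.0]
(0.013, -2, -37) [[1.36, 0.28, 3.31], -5.0]
```

Call:
carry_out(deltas=[[[0.25, 0.1, 0.5], -1], [[0.55, 0.15, 1.0], -2], [[0.85, 0.2, 1.4], -3], [[1.1, 0.25, 1.8], -4], [[1.37, 0.3, 2.2], -5], [[1.37, 0.3, 2.4], -5], [[1.37, 0.3, 2.4], -5]])

```text
t: 27.18
eef_pos: [0.6044, -0.2203, 0.0888]
tool_rot: [0.005, 0.895, 0.446, 0.006]
contact_force: [-1.7, -1.0, 0.4]
gripper_width: 0.158
```

Run:
```python
from h import *
s=hyp(); edges(s,233,266,225,262)
```

```text
rod_collar [([249.4, 260.6], 0.63)]
rod_grip [([253.9, 284.5], 0.79)]
rod_tip [([250.5, 267.7], 0.69)]
0 [246.3 256.2] [241.1 239.4] [235.7 221.9] [261.1 304.3]
5 [248.1 256.3] [244.2 239.7] [240.1 222.4] [259.4 304.3]
10 [249.9 256.6] [247.3 240.3] [244.6 223.3] [257.6 304.1]
15 [251.8 257. ] [250.4 241.1] [249.  224.6] [255.8 303.8]
20 [253.6 257.7] [253.5 242.2] [253.5 226.3] [253.9 303.3]
25 [255.5 258.5] [256.7 243.6] [257.9 228.3] [252.  302.5]
30 [257.3 259.4] [259.7 245.3] [262.2 230.7] [250.2 301.6]
t 27.175 pos [ 0.60437931 -0.22026117  0.08878466] F [-1.7 -1.   0.4]
[(233, [241]), (236, [242]), (239, [243]), (242, [244]), (245, [245]), (248, [245]), (251, [246]), (254, [251]), (257, [250]), (260, [251]), (263, [251])]
```

Call:
carry_out(deltas=[[[0, 0.5, -0.05], 0], [[0, 1.2, -0.1], 0], [[0, 2.0, -0.15], 0], [[0, 2.8, -0.2], 0], [[0, 3.2, -0.3], 0], [[0, 3.2, -2], 0], [[0, 3.0, -5], 0], [[0, 2.0, -9], 0], [[0, 1.0, -13], 0], [[0, 0, -16.2], 0]])

```text
t: 28.62
eef_pos: [0.6017, -0.2198, 0.2541]
tool_rot: [0.006, 0.895, 0.446, 0.007]
contact_force: [0.7, -0.3, -0.9]
gripper_width: 0.161
```

Call:
carry_out(deltas=[[[0, -0.5, 0], 0], [[0, -1, 0], 0], [[0, -1, 0], 0], [[0, -1, 0], 0]])

```text
t: 29.12
eef_pos: [0.5934, -0.2137, 0.2528]
tool_rot: [0.005, 0.895, 0.446, 0.007]
contact_force: [0.3, 0.6, -0.1]
gripper_width: 0.157
```

Run:
```python
from h import *
s=hyp()
v=cv2.resize(s[90:290,150:350],(600,600),interpolation=cv2.INTER_CUBIC); save("s12b",v)
print(rot())
```

```text
rod_collar [([189.3, 255.7], 0.9)]
rod_grip [([188.7, 258.6], 0.97)]
rod_tip [([192.0, 264.7], 0.81)]
0 [188. 250.] [183.5 231.9] [178.8 213. ] [201.2 302.4]
5 [190.2 250.2] [187.1 232.3] [184.  213.6] [199.1 302.4]
10 [192.4 250.5] [190.8 232.9] [189.2 214.7] [197.  302.2]
15 [194.5 251. ] [194.4 233.9] [194.3 216.2] [194.8 301.8]
20 [196.7 251.7] [198.  235.1] [199.5 218. ] [192.6 301.2]
25 [198.8 252.6] [201.6 236.7] [204.5 220.3] [190.4 300.4]
30 [200.9 253.7] [205.1 238.5] [209.4 222.9] [188.3 299.4]
t 29.125 pos [ 0.59344824 -0.21370371  0.25284304] F [ 0.3  0.6 -0.1]
[[ 0.60221933  0.79814388  0.01726905]
 [ 0.79829413 -0.60225784 -0.00345979]
 [ 0.00763901  0.01586933 -0.99984489]]
```

View pics/s12b.png

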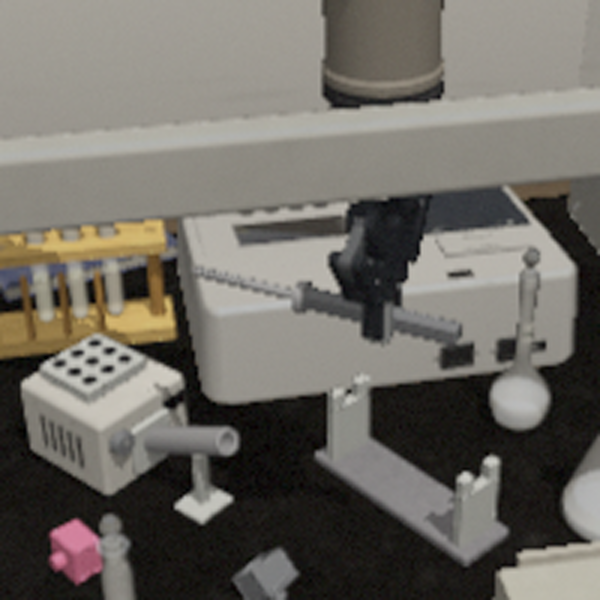

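The last view shows the rod level within about 1–2° (tip (179,214), tail (200,303)), at 25 cm and clear of everything. The cap lies on the worktop, and the flask and cylinder are standing. I'm handing in.

Run:
```python
from h import *
o=readout.get_obs(); print(o["t"],o["eef_pos"],np.abs(o["joint_vel"]).max(),o["gripper_width"])
print(bot.hand_in())
```

```text
29.325 [ 0.59373855 -0.21392091  0.25345728] 0.0026141301812633135 0.1595899802485017
the job is handed in; nothing more can be done
None
```

The job is handed in. The gauge rod went down the tube until its collar stopped against the mouth, so the probe tube is clear to the full depth the rod reaches. It took about 29 s of the 72 s.

- **Cap:** I drew it off along the tube, lowered it until it touched (16 N) and let it go on bare worktop between the heater and the stopper. It was still tilted about 25° on release, so it tipped over onto the worktop.
- **Insertion:** The gripper could only point straight down, so I entered the tip level and let the mouth swing the rod to the tube's angle inside a light grip. Forces stayed under about 3 N on the way in. At the expected depth the rod stopped moving at a steady 9 N or so, and the side picture showed no gap between tube and collar.
- **Presentation:** I levelled the rod on the lip of the mouth, drew it right out, and am holding it still about 25 cm up, clear of everything. The last side picture puts it level to within about 1–2°, not exactly level.
- **Bystanders:** The last picture shows the flask and the upper part of the cylinder in place. I did not look at the stopper again after an earlier view that showed it undisturbed, and nothing passed close to it afterwards.

The mouth position disagreed by about 2 mm between cameras, which the 15 mm bore absorbed.

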